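# Load a spacer sleeve and shift it to the end stop with the hand valve

## Task

Drop the two small spacer rings into the open sleeve that stands in the slide track, so that they lie flat in it as one column. Then push the spring-centred valve lever over to the side on which the sleeve stands, so that the pusher drives the sleeve up against its end stop, hold the lever there for two seconds, and let it spring back to the centre. Leave the finned housing at the other end of the track and everything else on the bench where it is.

Things in the scene. Friction and masses are not known exactly. Their poses are not given: they have to be found in the camera images.
- slide: Fixed transfer slide. Aluminium plate, x -147 to +87 mm, y +-143, 12 mm thick; origin on the bench under the track's middle. The track runs along y, floor at z = 12, 62 mm wide, side strips to z = 24; end stops' inner faces at y = +130 and -130 mm, tops at z = 36. Air cylinder behind at x = 66 (top z = 48). Valve block in front at x = -105, y = 0 (50 x 64 mm, top z = 42) carries the lever.
- valve_lever (a joint): Angle (rad) of the upright 12 mm rod with black ball knob. 0 = upright, spring-centred; positive leans to the slide's +y; limits +-0.55. Pivot at the slide's x = -105, y = 0, z = 50 mm, axis along x. Fully over takes 5 to 10 N at the knob; let go, it returns to 0 within 1 s. The pusher goes the same way, 12 mm per 0.1 rad; the sleeve meets its stop at about 0.5 rad.
- lever_knob (a point): Centre of the lever's ball knob, 32 mm diameter, 115 mm from the pivot: 165 mm above the bench when centred.
- pusher (a joint): Travel (m) of the steel pusher along the slide's y; 0 = middle of the track, positive to +y. It is driven by the lever alone. The block is 24 mm long in y, so its faces lie 12 mm either side of its middle; it and its bracket reach z = 65 mm above the bench.
- sleeve: Loose dark steel cup, open on top, in the track on the pusher's +y or -y side (varies), 10 to 20 mm from it. 58 mm outside, 44 mm high, floor 6 mm thick, bore 47 mm; the top 10 mm flares to a mouth 55 mm inside, 66 mm outside. A ring let go off-centre can hang tilted in the flare. Origin: centre of its underside. Against the stop its centre is 101 mm from the track's middle.
- ring_a_c (a point): Centre of the first spacer ring: flat steel ring, 44 mm outside, 24 mm hole, 10 mm thick, 80 g, lying flat on the bench; z is its axis. This point is 5 mm above its underside. The two rings are alike and may go in in either order.
- ring_b_c (a point): Centre of the second spacer ring, identical to the first.
- housing: Loose black finned square housing 56 x 56 mm, 58 mm high, standing in the track on the other side of the pusher from the sleeve. Not to be shifted. Origin at the centre of its underside.
- big_ring: Bystander: flat steel ring 62 mm outside, 36 mm hole, 10 mm thick; too large for the sleeve. Origin at the centre of its underside.
- jar: Bystander: glass jar 44 mm diameter, 55 mm high. Origin at the centre of its underside.
- mallet: Bystander: rubber mallet lying at the back, 280 mm long, head 64 mm diameter at its +x end, handle along its x. Origin on the bench under the handle.
- pot: Bystander: white open pot 110 mm diameter, 85 mm high. Origin at the centre of its underside.
- driver: Bystander: screwdriver with green handle (26 mm thick), some 200 mm long, lying along the left bin, its length along its x. Origin under its middle.
- oil: Bystander: amber oil bottle 52 mm diameter, 130 mm high. Origin at the centre of its underside.

How it is judged:
On the way, in this order (a step that is already met when the one before it is completed fails the run):
1. both small rings lie flat in the sleeve, released, with the sleeve still near its loading place (within 80 mm of the middle of the track) (horizontal distance between each of ring_a_c, ring_b_c and sleeve below 0.005 m and z of ring_a_c in the frame of sleeve between 0.004 and 0.025 m and angle between each of ring_a_c, ring_b_c's own z axis and vertical below 0.12 rad and z of ring_b_c in the frame of sleeve between 0.004 and 0.025 m and contact force between the fingers and ring_a below 0.1 N and contact force between the fingers and ring_b below 0.1 N and y of sleeve in the frame of slide between -0.08 and 0.08 m and angle between sleeve's own z axis and vertical below 0.1 rad), for 0.2 s.
2. the lever is pushed towards the sleeve's side (beyond 0.12 rad) while the sleeve is still at least 10 mm short of its stop: the pusher, not the hand, drives it (((value of joint valve_lever above 0.12 rad and y of sleeve in the frame of slide between 0 and 0.091 m) or (value of joint valve_lever below -0.12 rad and y of sleeve in the frame of slide between -0.091 and 0 m))).
3. the lever is held over (beyond 0.4 rad) for 1.5 s with the sleeve within 6 mm of its end stop (((value of joint valve_lever above 0.4 rad and y of sleeve in the frame of slide above 0.095 m) or (value of joint valve_lever below -0.4 rad and y of sleeve in the frame of slide below -0.095 m))), for 1.5 s.
At the end, for the whole second after the job is handed in: Both small rings lie flat in the upright sleeve (within 5 mm of its axis, tilted under 0.12 rad, the upper one no higher than second in the column), the sleeve rests within 6 mm of its end stop, the lever is back at the centre (within 0.06 rad), and the finned housing has moved less than 10 mm (horizontal distance between each of ring_a_c, ring_b_c and sleeve below 0.005 m and z of ring_a_c in the frame of sleeve between 0.004 and 0.025 m and angle between each of ring_a_c, ring_b_c's own z axis and vertical below 0.12 rad and z of ring_b_c in the frame of sleeve between 0.004 and 0.025 m and angle between sleeve's own z axis and vertical below 0.1 rad and (y of sleeve in the frame of slide above 0.095 m or y of sleeve in the frame of slide below -0.095 m) and value of joint valve_lever between -0.06 and 0.06 rad and linear speed of sleeve below 0.01 m/s and linear speed of each of ring_a, ring_b below 0.02 m/s and distance of housing from where it was at the start of the episode below 0.01 m); the robot touches nothing.
It fails at once if the finned housing in the track is shifted by more than 10 mm (distance of housing from where it was at the start of the episode above 0.01 m).
It fails at once if a bystander (large ring, jar, mallet, pot, screwdriver or oil bottle) is moved by more than 30 mm (distance of any of big_ring, jar, mallet, pot, driver, oil from where it was at the start of the episode above 0.03 m).
It also fails if it takes over 72 s, if anything falls off the work surface, if the arm or the gripper's body presses on something with over 40 N, if the wrist force passes 120 N, or if a joint passes its speed limit or range.

## Robot

A 6-joint arm with a two-finger parallel gripper is mounted at the origin on the work surface. World frame = base frame: x ahead of the robot, y to its left, z up, the work surface at z = 0. Lengths are in m, angles in rad, forces in N, time in s.
With the tool pointing down it reaches from about 0.375 to 0.975 m from the base axis. Payload 3.8 kg.
Tool frame: the origin (TCP) lies on the centre line of the jaws, within the pads' length; the fingertips stand 14 mm ahead of it and the grasp point (between the pads) lies 5 mm behind it; z points along the fingers, x is the direction in which the jaws open and shut, and the axes are right-handed (so a half turn about z gives the same grasp; the last joint's range is limited). The gripper opens to 85 mm and grips with 20 to 120 N. Pads are 22 mm wide; open, the fingers measure 114 mm over their backs; the gripper's body (76 mm by 85 mm) begins 54 mm behind the grasp point. The pads swing forward as they close: fully open they stand 13 mm farther back than shut.
Start: joints at [-1.324, 0.264, 1.604, -0, 1.274, -0.037], TCP at [0.189, -0.648, 0.245] pointing down, gripper open.
Joint ranges: [-2.63, 2.63], [-0.94, 2.18], [0.31, 2.57], [-1.31, 4.45], [0, 2.66], [-2.55, 2.55]. Speed limits (rad/s): [2.57, 2.57, 3.14, 3.14, 3.14, 3.14].

## Interface

Orientations are given as a rotation vector (axis times angle).
In Python, from workcell import bot gives the robot as it stands. The module is installed in compiled form; this text tells all that it offers.
- The arm moves only by the tool arm_command, never from a script. Its argument "steps" is one flat list of numbers, 7 for each row, row after row: the shift along the tool's x, y, z in units of 30 mm (1.0 is 30 mm), then the turn, a rotation vector about the tool's x, y, z in units of 6 degrees (1.0 is 6 degrees), then the opening, from 0 (shut) to 1 (fully open). In form: [tx, ty, tz, ax, ay, az, fingers, tx, ty, tz, ax, ay, az, fingers, ...]. A call has 1 to 10 rows; each row shifts and turns the commanded pose from where the row before left it, along the tool's axes as they then stand; what a row does not reach is not made up. A row lasts 1/8 s, in which the tool goes at most 62.5 mm and 10.7 degrees, less where a joint would pass 70% of its speed; a pose out of reach is approached as far as the arm can. A call is refused whole if a number of a shift passes 1 or a number of a turn 1, either way. A call with a gripper value outside its range is refused whole. The fingers move at their own pace and stop on an object; "squeeze" is the grip in N (left out, the last holds). Time passes only in rows, so rows that do not move let the fingers close. It gives the time, the measured TCP pose, the force and the opening at its end, in the units of the state.
- bot.read_state(): the state, without advancing time (a new reading comes with each control period).
- bot.read_camera(name): name is "side" or "top" or "wrist"; returns a dict with "img" (420x560x3 uint8, red, green, blue), "camera_matrix" (3x3 intrinsics, pixels), "pose" (4x4, takes a point from camera to world coordinates); the wrist camera has in their place "T_tool_cam" (4x4, takes a point from camera to tool coordinates, whose origin is the TCP and whose axes are the tool frame's). Camera axes: x right, y down, z forward; pixel columns grow to the right and rows downward; lengths in m; the calibration is good to about 2 mm. A picture is of the moment at which its call begins: read the wrist's pose just before it. There is no depth.
- bot.finish_job(): hands the job in, once; it reports no verdict.
The state is a dict: "time": time; "q": joint angles; "joint_vel": joint speeds; "joint_torque": joint torques, N m; "tool_pos": TCP position; "tcp_rot": TCP orientation; "wrist_force": force on the tool from outside, world axes, zero at the start; "torque": the same for the moment, N m; "width": opening from 0.0 (shut) to 1.0 (fully open).
Only numpy, scipy, OpenCV 4.12 (cv2) and the standard library are available. Lean on these libraries where they do the work, as an engineer would, in place of code of your own. Each camera call takes 0.05 s, during which the arm holds its last target.

## Working session

There is one attempt and no reset: what is moved stays moved. The work goes in short steps, Python scripts to look and compute and a tool call to move; the robot and the scene stay as the last step left them, time stands still between calls to the robot, and variables do not carry over. Pictures are saved under pics/ and viewed, and the job is handed in when it is done.

Besides the shell and the picture viewer there is one more tool, called after ">>>" by a JSON object that holds its "method" and its "body". arm_command: Moves the arm, as the interface text tells. Its arguments: {"type":"object","properties":{"steps":{"type":"array","items":{"type":"number"}},"squeeze":{"type":"number"}},"required":["steps"]}

```bash
mkdir -p pics; cat > h.py <<'E'
import numpy as np, cv2
from scipy.spatial.transform import Rotation as R
from workcell import bot
def snap(n,f):
    c=bot.read_camera(n); cv2.imwrite('pics/'+f+'.png',c['img'][:,:,::-1]); return c
E
python3 - <<'E'
from h import *
s=bot.read_state(); print(s)
for n in ['side','top','wrist']:
    c=snap(n,n+'0'); np.savez('pics/'+n+'0.npz',**c)
    print(n,[ (k,np.round(v,4).tolist()) for k,v in c.items() if k!='img'])
E
```

```text
{'time': 0.0, 'q': array([-1.32390412e+00,  2.64781509e-01,  1.60537287e+00,  5.06833944e-06,
        1.27365410e+00, -3.69047973e-02]), 'joint_vel': array([-1.42365601e-03,  1.26892005e-04,  9.59842944e-04, -2.45375448e-03,
        3.99169210e-05,  8.25029301e-04]), 'joint_torque': array([ 8.76603717e-04, -5.15106869e+01, -3.67311358e+01,  7.77693822e-05,
        1.31412360e-02, -8.20197670e-06]), 'tool_pos': array([ 0.18883128, -0.64733677,  0.24394346]), 'tcp_rot': array([-2.51215631,  1.88411448,  0.00269955]), 'wrist_force': array([0.42746545, 0.94245598, 0.43291965]), 'torque': array([-0.04076126, -0.01062178, -0.03121657]), 'width': 1.0026403996040472}
side [('camera_matrix', [[406.4914, 0.0, 281.657], [0.0, 406.4914, 209.6769], [0.0, 0.0, 1.0]]), ('pose', [[-0.9979, -0.0433, 0.0477, 0.5396], [-0.0629, 0.491, -0.8689, 1.0519], [0.0142, -0.8701, -0.4927, 0.7216], [0.0, 0.0, 0.0, 1.0]])]
top [('camera_matrix', [[439.8972, 0.0, 269.7035], [0.0, 439.8972, 213.4421], [0.0, 0.0, 1.0]]), ('pose', [[-0.0118, -0.9865, 0.1631, 0.4007], [-0.9999, 0.0117, -0.002, -0.0053], [0.0, -0.1632, -0.9866, 1.2519], [0.0, 0.0, 0.0, 1.0]])]
wrist [('camera_matrix', [[308.5481, 0.0, 283.6873], [0.0, 308.5481, 210.452], [0.0, 0.0, 1.0]]), ('T_tool_cam', [[1.0, 0.0004, -0.0006, -0.0001], [-0.0003, 0.9648, 0.2628, -0.0663], [0.0007, -0.2628, 0.9648, -0.1297], [0.0, 0.0, 0.0, 1.0]])]
```

View pics/top0.png

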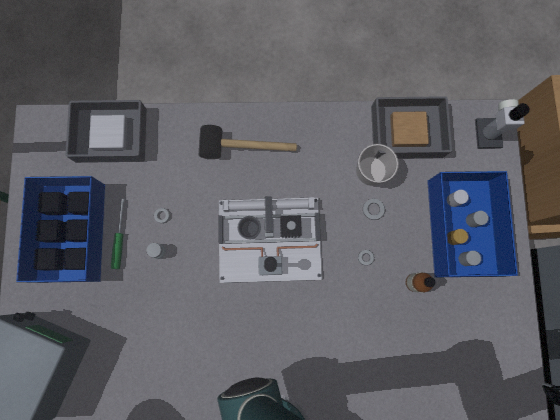

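View pics/side0.png

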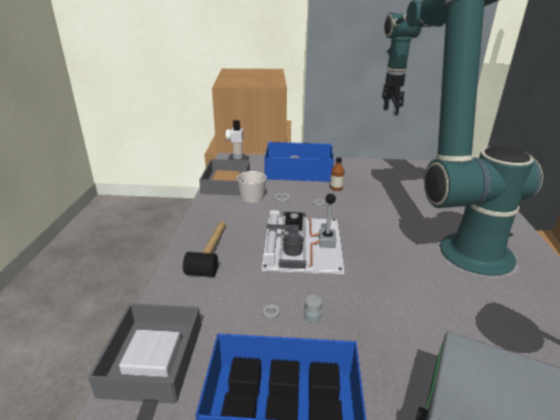

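View pics/wrist0.png

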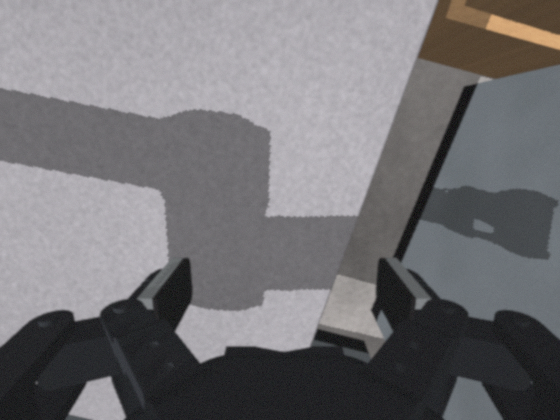

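The top view shows the small rings at about (162,215) and (366,257) and the large ring at (374,209). The sleeve is at (250,227), left of the pusher (+y), and the housing is at (290,227). The lever knob is at (270,264). Next I'll measure these.

```bash
cat >> h.py <<'E'
def ray(c,uv,pose=None):
    K=np.array(c['camera_matrix']);T=np.array(c['pose']) if pose is None else pose
    d=T[:3,:3]@np.linalg.inv(K)@np.array([uv[0],uv[1],1.]); return T[:3,3],d
def onz(c,uv,z,pose=None):
    o,d=ray(c,uv,pose); return o+d*(z-o[2])/d[2]
def wpose(c,s):
    T=np.eye(4);T[:3,:3]=R.from_rotvec(s['tcp_rot']).as_matrix();T[:3,3]=s['tool_pos'];return T@np.array(c['T_tool_cam'])
E
python3 - <<'E'
from h import *
c=dict(np.load('pics/top0.npz')); im=c['img']
g=cv2.cvtColor(im,cv2.COLOR_RGB2GRAY)
for n,(u,v),z in [('ringL',(162,215),.01),('ringR',(366,257),.01),('big',(374,209),.01)]:
    p=g[v-20:v+20,u-20:u+20]
    m=(cv2.absdiff(p,np.full_like(p,int(np.median(p))))>25).astype(np.uint8)
    cs,_=cv2.findContours(m,cv2.RETR_EXTERNAL,cv2.CHAIN_APPROX_NONE)
    k=max(cs,key=cv2.contourArea); (x,y),r=cv2.minEnclosingCircle(k)
    print(n,x+u-20,y+v-20,r,onz(c,(x+u-20,y+v-20),z), cv2.contourArea(k))
for n,uv,z in [('sleeve',(250,227),.056),('housing',(290.5,226),.07),('knob',(270,264),.165),('jar',(154,250),.055),('oil',(428,282),.13),
 ('plTL',(220,199),.012),('plTR',(317,199),.012),('plBL',(219,282),.012),('plBR',(322,281),.012),('driver',(120,230),.01)]:
    print(n,onz(c,uv,z).round(4))
big=cv2.resize(im[180:300,130:410],None,fx=2.8,fy=2.8,interpolation=cv2.INTER_CUBIC)
cv2.imwrite('pics/topz.png',big[:,:,::-1])
E
```

```text
ringL 165.5 216.0 7.43313455581665 [0.60214322 0.29017094 0.01      ] 20.5
ringR 364.0 254.0 1.414313554763794 [ 0.48703621 -0.27215426  0.01      ] 0.5
big 382.0 216.0 1.414313554763794 [ 0.59482623 -0.32868214  0.01      ] 0.5
sleeve [0.5614 0.0468 0.056 ]
housing [ 0.5609 -0.0636  0.07  ]
knob [ 0.4545 -0.0067  0.165 ]
jar [0.5015 0.3082 0.055 ]
oil [ 0.4064 -0.4043  0.13  ]
plTL [0.6494 0.1345 0.012 ]
plTR [ 0.6461 -0.1441  0.012 ]
plBL [0.4139 0.1357 0.012 ]
plBR [ 0.4132 -0.1512  0.012 ]
driver [0.5633 0.4185 0.01  ]
```

View pics/topz.png

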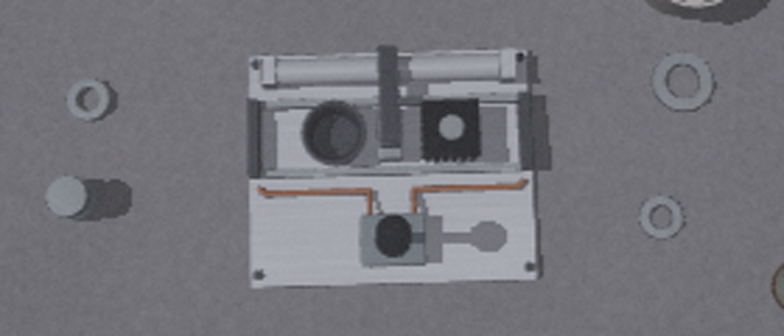

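Zoom pixel centres are ringL (88,100), ringR (661,217) and sleeve (334,131), and the slide looks nearly aligned with the world axes. Next I'll get refined positions and the tool axes.

```bash
python3 - <<'E'
from h import *
c=dict(np.load('pics/top0.npz')); 
f=lambda a,b:((a+.5)/2.8-.5+130,(b+.5)/2.8-.5+180)
for n,uv,z in [('ringL',f(88,100),.01),('ringR',f(661.5,217),.01),('big',f(683,81),.01),('sleeve',f(334,131),.056),('knob',f(394,235),.17),('housing',f(451,127),.07),('pusher',f(389,150),.06)]: print(n,np.round(uv,1),onz(c,uv,z).round(4))
# screw holes / plate corners
P=[onz(c,f(*p),.012) for p in [(256,64),(520,58),(259,274),(530,267)]];print(np.round(P,4))
print(R.from_rotvec(bot.read_state()['tcp_rot']).as_matrix().round(3))
E
```

```text
ringL [161.1 215.4] [0.6041 0.3028 0.01  ]
ringR [365.9 257.2] [ 0.478  -0.2772  0.01  ]
big [373.6 208.6] [ 0.6166 -0.3058  0.01  ]
sleeve [249.  226.5] [0.5629 0.0496 0.056 ]
knob [270.4 263.6] [ 0.4552 -0.0077  0.17  ]
housing [290.8 225. ] [ 0.5636 -0.0643  0.07  ]
pusher [268.6 233.2] [ 0.5431 -0.004   0.06  ]
[[ 0.6391  0.1312  0.012 ]
 [ 0.6421 -0.1394  0.012 ]
 [ 0.4261  0.1269  0.012 ]
 [ 0.4298 -0.1432  0.012 ]]
[[ 0.28  -0.96  -0.   ]
 [-0.96  -0.28   0.002]
 [-0.002 -0.    -1.   ]]
```

>>> {"method": "arm_command", "body": {"steps": [0,0,0,0,0,-1,1,0,0,0,0,0,-1,1,0,0,0,0,0,-1,1,0,0,0,0,0,-1,1,0,0,0,0,0,-1,1,0,0,0,0,0,-1,1,0,0,0,0,0,-1,1,0,0,0,0,0,-1,1,0,0,0,0,0,-1,1,0,0,0,0,0,-1,1], "squeeze": 30}}

```text
time: 1.4
tool_pos: [0.1889, -0.6477, 0.2447]
tcp_rot: [-3.119, 0.37, 0.001]
wrist_force: [-0.7, 0.6, 1.0]
width: 1.0
```

>>> {"method": "arm_command", "body": {"steps": [0,0,0,0,0,-1,1,0,0,0,0,0,-1,1,0,0,0,0,0,-0.28,1,0.6,-1,0,0,0,0,1,0.6,-1,0,0,0,0,1,0.7,-1,0,0,0,0,1,0.8,-1,0,0,0,0,1,0.8,-1,0,0,0,0,1,0.8,-1,0,0,0,0,1,0.8,-1,0,0,0,0,1]}}

```text
time: 2.65
tool_pos: [0.3428, -0.437, 0.2452]
tcp_rot: [-3.142, 0.004, -0.0]
wrist_force: [0.5, -0.2, 0.6]
width: 1.001
```

>>> {"method": "arm_command", "body": {"steps": [0.9,-1,0.5,0,0,0,0.8,0.9,-1,0.5,0,0,0,0.8,0.9,-1,0.5,0,0,0,0.8,0.9,-1,0.5,0,0,0,0.8,0.9,-0.8,0.5,0,0,0,0.8,0,0,0,0,0,0,0.8,0,0,0,0,0,0,0.8]}}

```text
time: 3.52
tool_pos: [0.4772, -0.2944, 0.1704]
tcp_rot: [3.141, -0.001, -0.001]
wrist_force: [0.4, -0.5, 0.5]
width: 0.8
```

```bash
python3 - <<'E'
from h import *
s=bot.read_state(); c=snap('wrist','w1'); np.savez('pics/w1.npz',T=wpose(c,s),**c)
print(s['time'],s['q'].round(3),s['tool_pos'],R.from_rotvec(s['tcp_rot']).as_matrix().round(3),s['width'])
T=np.linalg.inv(wpose(c,s)); 
p=T[:3,:3]@np.array([.478,-.277,.01])+T[:3,3]; print((c['camera_matrix']@p)/p[2])
E
```

```text
3.525 [-5.970e-01  1.090e-01  1.930e+00 -1.000e-03  1.103e+00 -5.960e-01] [ 0.47721105 -0.29444947  0.17035055] [[ 1.    -0.001 -0.   ]
 [-0.001 -1.    -0.   ]
 [-0.     0.    -1.   ]] 0.799719568010206
[284.83558376 180.14169198   1.        ]
```

View pics/w1.png

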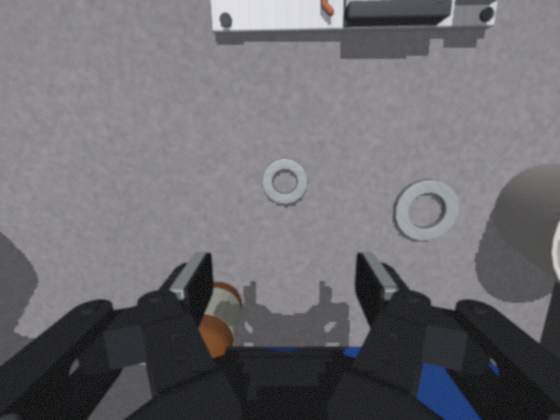

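The wrist view shows the small ring at about (285,181), where the top view predicted, with the large ring to its right. Next I'll refine its position by contour.

```bash
cat >> h.py <<'E'
def ringfit(c,uv,w=40,z=.01,T=None,thr=18):
    u,v=map(int,uv); p=cv2.GaussianBlur(cv2.cvtColor(c['img'],cv2.COLOR_RGB2LAB),(3,3),0)[v-w:v+w,u-w:u+w].astype(float)
    bg=np.median(p.reshape(-1,3),0); m=(np.linalg.norm(p-bg,axis=2)>thr).astype(np.uint8)
    m=cv2.morphologyEx(m,cv2.MORPH_CLOSE,np.ones((3,3)))
    cs,_=cv2.findContours(m,cv2.RETR_EXTERNAL,cv2.CHAIN_APPROX_NONE)
    for k in cs:
        if cv2.contourArea(k)>200:
            (x,y),ax,_=cv2.fitEllipse(k); uvc=(x+u-w,y+v-w); print(np.round(uvc,1),np.round(ax,1),onz(c,uvc,z,T).round(4))
E
python3 - <<'E'
from h import *
c=dict(np.load('pics/w1.npz'))
ringfit(c,(285,181),T=c['T']); ringfit(c,(285,181),T=c['T'],thr=25)
for w in [(264,183),(308,180),(284,158),(285,205)]: print(onz(c,w,.01,c['T']))
E
```

```text
[284.5 182.4] [40.5 48.1] [ 0.4777 -0.2791  0.01  ]
[281.3 172.4] [23.6 36. ] [ 0.4747 -0.2696  0.01  ]
[ 0.45818235 -0.27973218  0.01      ]
[ 0.49997609 -0.27687785  0.01      ]
[ 0.47721527 -0.25618895  0.01      ]
[ 0.47816725 -0.30132858  0.01      ]
```

>>> {"method": "arm_command", "body": {"steps": [0.03,-0.53,0.9,0,0,0,0.65,0,0,1,0,0,0,0.65,0,0,1,0,0,0,0.65,0,0,1,0,0,0,0.65,0,0,0.75,0,0,0,0.65,0,0,0.3,0,0,0,0.65,0,0,0,0,0,0,0.65,0,0,0,0,0,0,0.65]}}

```text
time: 4.58
tool_pos: [0.4791, -0.2793, 0.0231]
tcp_rot: [3.14, -0.003, 0.003]
wrist_force: [1.0, 0.2, 0.8]
width: 0.653
```

```bash
python3 - <<'E'
from h import *
s=bot.read_state(); c=snap('wrist','w2')
print(s['time'],s['tool_pos'],s['wrist_force'],s['width'])
E
```

```text
4.575 [ 0.47912648 -0.27932338  0.02311262] [0.96772407 0.19079452 0.83222747] 0.6530506115345477
```

View pics/w2.png

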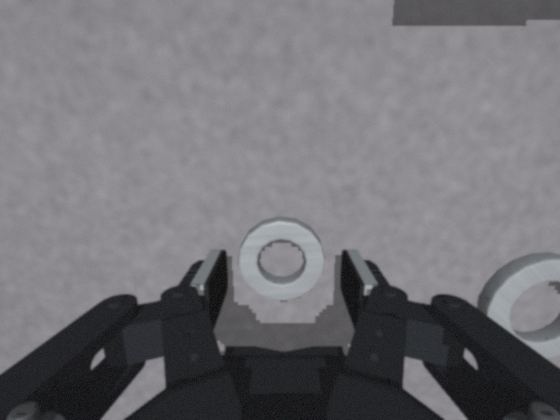

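The ring at (282,260) sits midway between the pads. I'll lower a little and close gently.

>>> {"method": "arm_command", "body": {"steps": [0,0,0.15,0,0,0,0.62,0,0,0.1,0,0,0,0.62,0,0,0,0,0,0,0.62]}}

```text
time: 5.0
tool_pos: [0.478, -0.2782, 0.0139]
tcp_rot: [-3.141, 0.001, 0.001]
wrist_force: [0.4, 0.7, -0.4]
width: 0.622
```

>>> {"method": "arm_command", "body": {"steps": [0,0,0,0,0,0,0.4,0,0,0,0,0,0,0.4,0,0,0,0,0,0,0.4,0,0,0,0,0,0,0.4], "squeeze": 25}}

```text
time: 5.5
tool_pos: [0.4783, -0.2784, 0.0144]
tcp_rot: [-3.142, 0.002, 0.0]
wrist_force: [-0.5, 0.7, 2.6]
width: 0.498
```

```bash
python3 - <<'E'
from h import *
s=bot.read_state(); c=snap('wrist','w3')
print(s['time'],s['tool_pos'],s['wrist_force'],s['width'])
E
```

```text
5.5 [ 0.47828466 -0.27835688  0.01444187] [-0.54469661  0.69540828  2.64634906] 0.4982559778860889
```

View pics/w3.png

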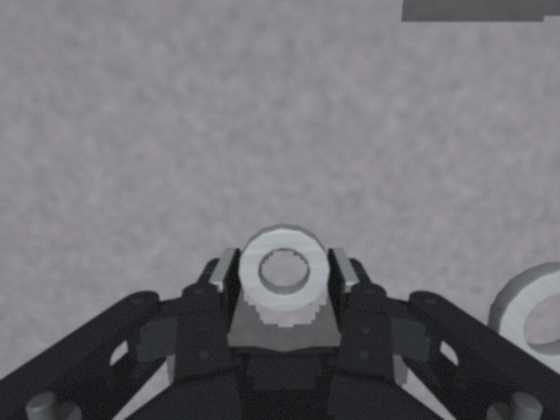

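Contact force of 2.6 N suggests the tips are on the bench, so the ring is flush with them. I'll reopen slightly, raise 5 mm, regrip, and lift.

>>> {"method": "arm_command", "body": {"steps": [0,0,0,0,0,0,0.58,0,0,-0.18,0,0,0,0.58,0,0,0,0,0,0,0.58,0,0,0,0,0,0,0.4,0,0,0,0,0,0,0.4,0,0,0,0,0,0,0.4,0,0,0,0,0,0,0.4], "squeeze": 35}}

```text
time: 6.42
tool_pos: [0.4786, -0.2787, 0.0207]
tcp_rot: [3.141, -0.002, 0.001]
wrist_force: [-1.6, 0.6, 6.7]
width: 0.471
```

>>> {"method": "arm_command", "body": {"steps": [0,0,-0.3,0,0,0,0.4,0,0,-1,0,0,0,0.4,0,0,-1,0,0,0,0.4,0,0,-1,0,0,0,0.4,0,0,-0.5,0,0,0,0.4,0,0,0,0,0,0,0.4]}}

```text
time: 7.18
tool_pos: [0.479, -0.2789, 0.1348]
tcp_rot: [3.14, -0.002, 0.003]
wrist_force: [-0.5, 0.6, -0.4]
width: 0.467
```

```bash
python3 - <<'E'
from h import *
s=bot.read_state(); c=snap('wrist','w4')
print(s['time'],s['tool_pos'],s['wrist_force'],s['width'])
E
```

```text
7.175 [ 0.47903591 -0.27886911  0.13484669] [-0.49076897  0.59453556 -0.44855648] 0.4674833806546467
```

View pics/w4.png

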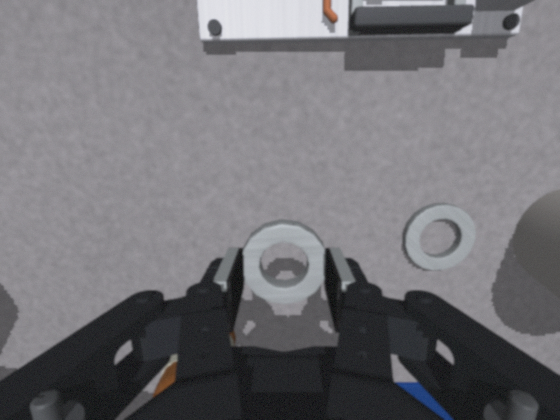

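The ring at (285,262) is held, but the width reads lower than before. I'll check from the side.

```bash
python3 - <<'E'
from h import *
c=snap('side','s4'); T=np.linalg.inv(c['pose']); s=bot.read_state()['tool_pos']
p=T[:3,:3]@s+T[:3,3]; q=(c['camera_matrix']@p)/p[2]; print(q); u,v=int(q[0]),int(q[1])
im=cv2.resize(c['img'][v-40:v+35,u-45:u+45],None,fx=8,fy=8,interpolation=cv2.INTER_CUBIC)
cv2.imwrite('pics/s4z.png',im[:,:,::-1])
c=dict(np.load('pics/w1.npz'));w=cv2.imread('pics/w4.png')[190:330,190:380];cv2.imwrite('pics/w4z.png',cv2.resize(w,None,fx=4,fy=4,interpolation=cv2.INTER_CUBIC))
E
```

```text
[320.28870245 170.82912749   1.        ]
```

View pics/s4z.png

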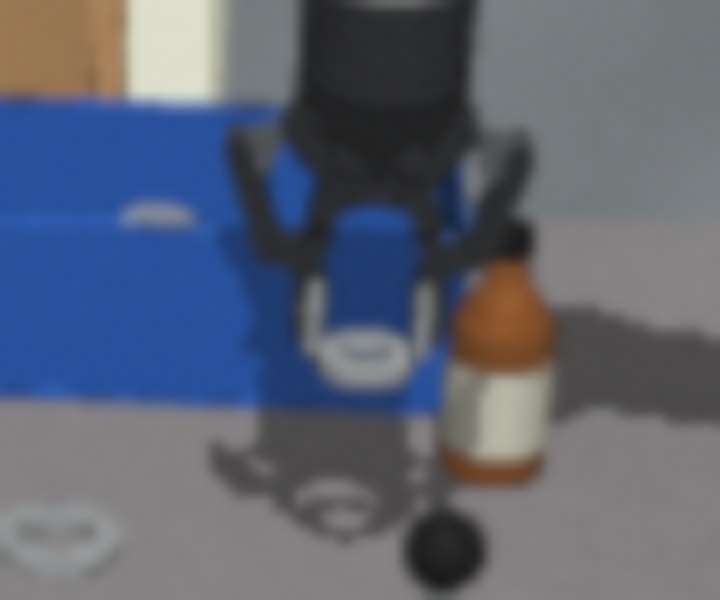

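View pics/w4z.png

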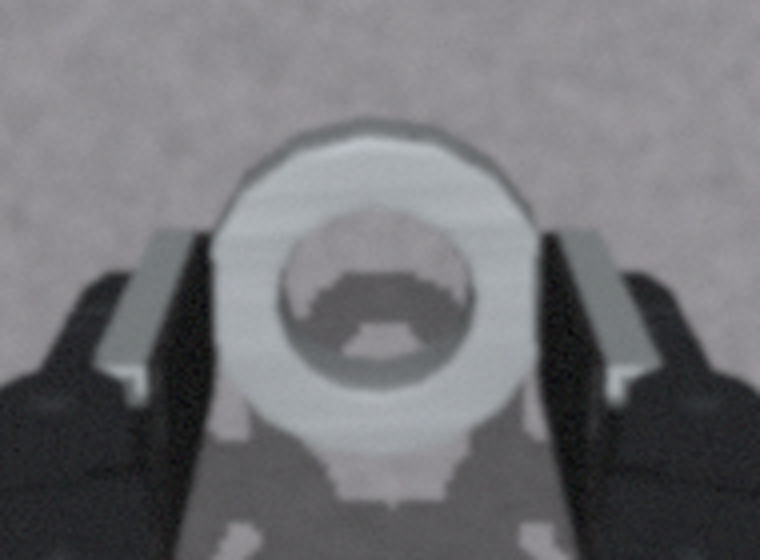

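The ring is level and protrudes below the tips. I'll carry it to just short of the sleeve for a look.

>>> {"method": "arm_command", "body": {"steps": [0.8,0,-0.5,0,0,0,0.4,1,-0.5,-0.5,0,0,0,0.4,1,-0.7,-0.2,0,0,0,0.4,0,-1,0,0,0,0,0.4,0,-1,0,0,0,0,0.4,0,-1,0,0,0,0,0.4,0,-1,0,0,0,0,0.4,0,-1,0,0,0,0,0.4,0,-1,0,0,0,0,0.4,0,-1,0,0,0,0,0.4]}}

```text
time: 8.52
tool_pos: [0.5612, -0.0314, 0.1675]
tcp_rot: [-3.141, 0.002, 0.006]
wrist_force: [-0.2, -0.5, -0.9]
width: 0.466
```

>>> {"method": "arm_command", "body": {"steps": [0,-1,0,0,0,0,0.4,0,-0.8,0,0,0,0,0.4,0,0,0,0,0,0,0.4,0,0,0,0,0,0,0.4]}}

```text
time: 9.02
tool_pos: [0.5619, 0.0211, 0.1684]
tcp_rot: [3.141, -0.001, -0.003]
wrist_force: [-0.3, 0.4, -0.6]
width: 0.465
```

```bash
python3 - <<'E'
from h import *
s=bot.read_state(); c=snap('wrist','w5'); np.savez('pics/w5.npz',T=wpose(c,s),**c)
print(s['time'],s['tool_pos'],s['wrist_force'],s['width'])
T=np.linalg.inv(wpose(c,s)); 
for q in [(.5629,.0496,.056),(.5629+.033,.0496,.056),(.5629,.0496+.033,.056)]:
    p=T[:3,:3]@np.array(q)+T[:3,3]; print((c['camera_matrix']@p)/p[2])
E
```

```text
9.025 [0.56187346 0.02110503 0.16839957] [-0.30985333  0.44464813 -0.59224343] 0.46544222941124813
[285.61284069 176.46140317   1.        ]
[327.42682228 176.45717021   1.        ]
[285.66562594 133.38523298   1.        ]
```

View pics/w5.png

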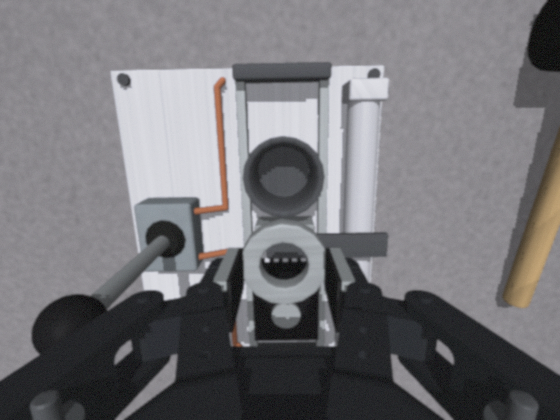

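The sleeve rim is centred at about (284,176.5) and the ring in the hand at (285,262). I'll refine both.

```bash
python3 - <<'E'
from h import *
c=dict(np.load('pics/w5.npz')); im=c['img']; T=c['T']
cv2.imwrite('pics/w5z.png',cv2.resize(im[125:310,225:345],None,fx=4,fy=3.2,interpolation=cv2.INTER_CUBIC)[:,:,::-1])
g=cv2.cvtColor(im,cv2.COLOR_RGB2GRAY)
for r in (150,165,176,185,200): print(r,g[r,232:340:1].tolist())
print(g[125:225,284].tolist())
E
```

```text
150 [215, 216, 215, 213, 214, 208, 186, 175, 178, 181, 183, 181, 183, 184, 173, 142, 142, 183, 204, 198, 170, 134, 106, 93, 86, 83, 77, 70, 62, 53, 48, 42, 40, 45, 43, 35, 42, 40, 45, 45, 52, 54, 54, 54, 53, 58, 55, 51, 53, 57, 54, 56, 55, 55, 58, 55, 57, 55, 56, 53, 57, 53, 52, 48, 49, 37, 42, 43, 38, 35, 34, 42, 46, 50, 65, 71, 77, 79, 83, 87, 100, 123, 158, 188, 189, 162, 137, 148, 174, 181, 184, 181, 180, 179, 180, 186, 205, 215, 216, 215, 217, 217, 217, 218, 218, 219, 219, 215]
165 [215, 216, 216, 215, 215, 214, 210, 192, 183, 180, 177, 162, 134, 101, 88, 85, 79, 73, 66, 59, 53, 44, 44, 37, 40, 34, 45, 47, 53, 58, 58, 52, 56, 56, 62, 57, 54, 51, 52, 56, 55, 56, 56, 53, 59, 57, 58, 56, 54, 55, 58, 56, 53, 56, 57, 56, 56, 58, 56, 58, 56, 56, 57, 57, 57, 54, 54, 58, 50, 54, 57, 56, 52, 56, 56, 53, 50, 43, 34, 39, 43, 44, 49, 54, 66, 69, 80, 84, 86, 92, 121, 155, 174, 179, 179, 188, 207, 215, 216, 214, 217, 218, 217, 217, 218, 218, 217, 216]
176 [215, 216, 216, 215, 216, 215, 215, 208, 191, 172, 148, 116, 93, 84, 84, 77, 70, 62, 58, 55, 48, 48, 38, 41, 42, 43, 40, 50, 55, 65, 76, 80
[... 986 characters left out ...]
63, 61, 61, 60, 62, 66, 64, 60, 63, 63, 60, 62, 62, 66, 65, 64, 62, 61, 63, 62, 60, 62, 59, 62, 59, 65, 65, 64, 65, 66, 69, 72, 75, 79, 78, 81, 83, 83, 84, 86, 87, 91, 96, 125, 156, 174, 178, 174, 176, 175, 176, 182, 203, 215, 217, 216, 216, 217, 217, 216, 217, 217, 219, 214, 202]
[214, 215, 215, 215, 214, 215, 215, 215, 215, 211, 193, 146, 110, 89, 84, 76, 65, 50, 47, 38, 38, 38, 51, 51, 52, 55, 53, 55, 48, 51, 55, 53, 52, 55, 54, 55, 56, 53, 54, 55, 53, 64, 76, 85, 83, 82, 86, 85, 86, 85, 84, 85, 85, 83, 84, 83, 84, 86, 85, 86, 87, 85, 86, 87, 84, 86, 82, 86, 87, 88, 86, 79, 70, 62, 64, 63, 64, 66, 63, 66, 68, 68, 70, 74, 78, 78, 87, 91, 91, 89, 85, 77, 77, 81, 95, 106, 114, 121, 133, 158]
```

View pics/w5z.png

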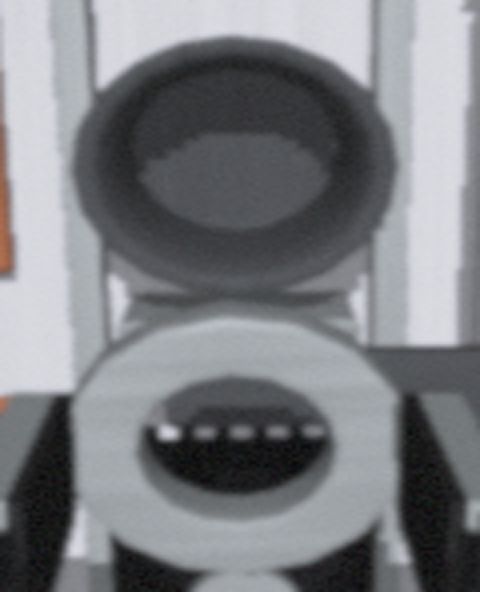

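```bash
python3 - <<'E'
from h import *
c=dict(np.load('pics/w5.npz')); T=c['T']
print('sleeve',onz(c,(283.6,176.4),.056,T)); Tt=c['T_tool_cam']
print('ring in tool',[onz(c,(284.1,v),.0107,Tt) for v in (263,265)])
E
```

```text
sleeve [0.561311   0.04964894 0.056     ]
ring in tool [array([-7.08993591e-05, -1.47335787e-03,  1.07000000e-02]), array([-7.02425884e-05, -3.96691665e-04,  1.07000000e-02])]
```

>>> {"method": "arm_command", "body": {"steps": [-0.02,-0.93,0,0,0,0,0.4,0,0,1,0,0,0,0.4,0,0,1,0,0,0,0.4,0,0,0.6,0,0,0,0.4,0,0,0,0,0,0,0.4,0,0,0,0,0,0,0.4]}}

```text
time: 9.82
tool_pos: [0.563, 0.0491, 0.0927]
tcp_rot: [-3.142, 0.002, -0.002]
wrist_force: [0.3, -0.3, -0.6]
width: 0.463
```

```bash
python3 - <<'E'
from h import *
s=bot.read_state(); c=snap('wrist','w6'); np.savez('pics/w6.npz',T=wpose(c,s),**c)
print(s['time'],s['tool_pos'],s['wrist_force'],s['width'])
cv2.imwrite('pics/w6z.png',cv2.resize(c['img'][150:330,190:380],None,fx=4,fy=3.2,interpolation=cv2.INTER_CUBIC)[:,:,::-1])
E
```

```text
9.825 [0.56296062 0.04908982 0.09265583] [ 0.31408387 -0.32285963 -0.64581892] 0.46265932869294135
```

View pics/w6z.png

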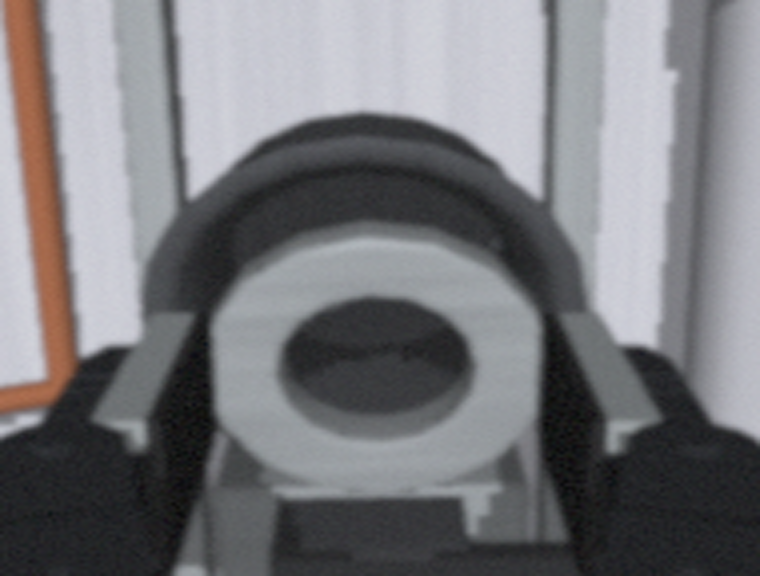

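The ring sits about 2 mm to +x of the sleeve (ring centre 377 against rim 364 in the zoom). I'll check y as well.

```bash
python3 - <<'E'
from h import *
c=dict(np.load('pics/w6.npz')); T=c['T']
f=lambda a,b:((a+.5)/4-.5+190,(b+.5)/3.2-.5+150)
print('rim far',onz(c,f(364,137),.056,T),onz(c,f(145,310),.056,T)[0],onz(c,f(583,310),.056,T)[0])
print('ring far/near top edge',onz(c,f(377,237),T[2,3]*0+.09266-.0107,T),onz(c,f(377,490),.09266-.0107,T))
E
```

```text
rim far [0.56110963 0.08068567 0.056     ] 0.5294001445407791 0.5925908380942578
ring far/near top edge [0.56282497 0.07093274 0.08196   ] [0.56277587 0.02837478 0.08196   ]
```

>>> {"method": "arm_command", "body": {"steps": [-0.06,0.02,0.3,0,0,0,0.4,0,0,0.34,0,0,0,0.4,0,0,0,0,0,0,0.4,0,0,0,0,0,0,0.4]}}

```text
time: 10.38
tool_pos: [0.5601, 0.0489, 0.0723]
tcp_rot: [3.142, -0.002, -0.001]
wrist_force: [-0.2, -0.1, -0.5]
width: 0.467
```

```bash
python3 - <<'E'
from h import *
s=bot.read_state(); c=snap('wrist','w7'); np.savez('pics/w7.npz',T=wpose(c,s),**c)
print(s['time'],s['tool_pos'],s['wrist_force'],s['width'])
cv2.imwrite('pics/w7z.png',cv2.resize(c['img'][150:330,190:380],None,fx=4,fy=3.2,interpolation=cv2.INTER_CUBIC)[:,:,::-1])
E
```

```text
10.375 [0.56008332 0.04885063 0.07228508] [-0.18716513 -0.09840277 -0.48321668] 0.4670370528765962
```

View pics/w7z.png

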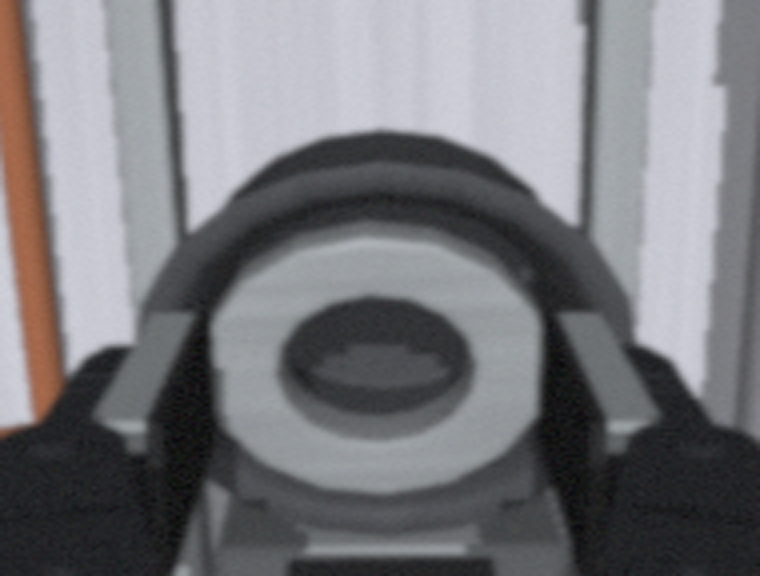

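```bash
python3 - <<'E'
from h import *
c=dict(np.load('pics/w7.npz')); T=c['T']
f=lambda a,b:((a+.5)/4-.5+190,(b+.5)/3.2-.5+150)
print('rim',onz(c,f(385,163),.056,T),onz(c,f(385,527),.056,T))
print('ring',onz(c,f(377,237),.0616,T),onz(c,f(377,490),.0616,T))
E
```

```text
rim [0.56089046 0.08069863 0.056     ] [0.56096244 0.0176169  0.056     ]
ring [0.55991088 0.07069685 0.0616    ] [0.55988703 0.02814121 0.0616    ]
```

Only a +1 mm shift in x is needed. Then I'll release.

>>> {"method": "arm_command", "body": {"steps": [0.03,0,0,0,0,0,0.4,0,0,0,0,0,0,0.4,0,0,0,0,0,0,0.65,0,0,0,0,0,0,0.65,0,0,0,0,0,0,0.65]}}

```text
time: 11.05
tool_pos: [0.5612, 0.0488, 0.0726]
tcp_rot: [-3.142, 0.002, -0.0]
wrist_force: [-0.1, -0.3, -0.4]
width: 0.651
```

>>> {"method": "arm_command", "body": {"steps": [0,0,-0.6,0,0,0,0.65,0,0,-1,0,0,0,0.65,0,0.3,-1,0,0,0,0.65,0,0.7,-0.6,0,0,0,0.65,0,0,0,0,0,0,0.65]}}

```text
time: 11.68
tool_pos: [0.5627, 0.0172, 0.1711]
tcp_rot: [3.141, -0.004, 0.007]
wrist_force: [-1.2, -0.5, -0.3]
width: 0.651
```

```bash
python3 - <<'E'
from h import *
s=bot.read_state(); c=snap('wrist','w8'); np.savez('pics/w8.npz',T=wpose(c,s),**c)
print(s['time'],s['tool_pos'],s['wrist_force'],s['width'])
cv2.imwrite('pics/w8z.png',cv2.resize(c['img'][100:300,200:380],None,fx=4,fy=3,interpolation=cv2.INTER_CUBIC)[:,:,::-1])
E
```

```text
11.675 [0.56265345 0.01717765 0.17113865] [-1.19886225 -0.46321562 -0.2658706 ] 0.651120230174311
```

View pics/w8z.png

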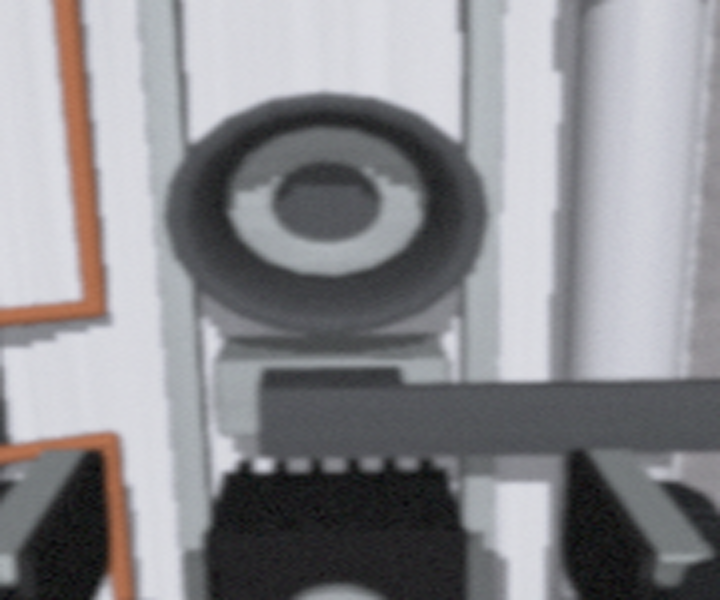

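The first ring lies flat and concentric on the sleeve floor. On to the second ring, at +y.

>>> {"method": "arm_command", "body": {"steps": [0,-1,0,0,0,0,0.65,0.1,-1,0,0,0,0,0.65,0.2,-1,0,0,0,0,0.65,0.2,-1,0,0,0,0,0.65,0.2,-1,0,0,0,0,0.65,0.2,-1,0,0,0,0,0.65,0.2,-1,0,0,0,0,0.65,0.27,-1,0,0,0,0,0.65,0,-0.9,0,0,0,0,0.65,0,0,0,0,0,0,0.65]}}

```text
time: 12.98
tool_pos: [0.6013, 0.2872, 0.1664]
tcp_rot: [3.141, 0.002, -0.005]
wrist_force: [-0.6, -0.7, 0.1]
width: 0.65
```

>>> {"method": "arm_command", "body": {"steps": [0,0,0,0,0,0,0.65,0,0,0,0,0,0,0.65]}}

```text
time: 13.22
tool_pos: [0.6022, 0.2847, 0.1679]
tcp_rot: [3.141, -0.003, -0.002]
wrist_force: [0.0, -0.0, 0.1]
width: 0.649
```

```bash
python3 - <<'E'
from h import *
s=bot.read_state(); c=snap('wrist','w9'); np.savez('pics/w9.npz',T=wpose(c,s),**c)
print(s['time'],s['tool_pos'],s['q'].round(2),s['width'])
T=wpose(c,s);Ti=np.linalg.inv(T)
p=Ti[:3,:3]@np.array([.604,.3028,.01])+Ti[:3,3]; q=(c['camera_matrix']@p)/p[2];print(q)
for t in (15,18,22): ringfit(c,q[:2],T=T,thr=t)
E
```

```text
13.225 [0.60216432 0.28466826 0.16789196] [ 0.4   0.3   1.7  -0.    1.14  0.41] 0.6486765334128133
[286.04793876 179.79434922   1.        ]
[287.1 182.9] [42.7 48.8] [0.605  0.2998 0.01  ]
[287.  182.8] [41.9 48.4] [0.6049 0.2999 0.01  ]
[287.  183.1] [36.4 46. ] [0.6049 0.2997 0.01  ]
```

View pics/w9.png

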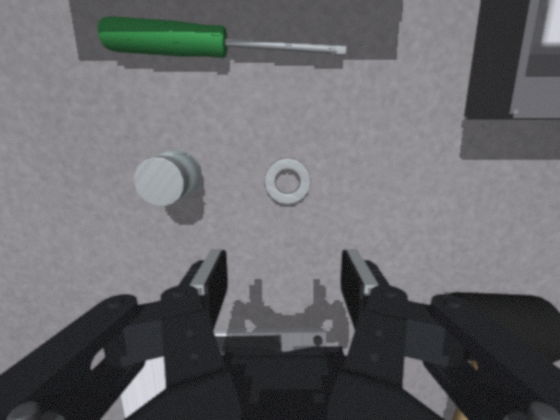

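The wrist view shows ring 2 at (287.5,181.5), with the jar at (160,180) well clear.

>>> {"method": "arm_command", "body": {"steps": [0.1,-0.55,0.9,0,0,0,0.62,0,0,1,0,0,0,0.62,0,0,1,0,0,0,0.62,0,0,1,0,0,0,0.62,0,0,0.7,0,0,0,0.62,0,0,0,0,0,0,0.62,0,0,0,0,0,0,0.62]}}

```text
time: 14.15
tool_pos: [0.6064, 0.3025, 0.0316]
tcp_rot: [-3.141, 0.002, -0.003]
wrist_force: [0.5, 0.4, 0.9]
width: 0.617
```

```bash
python3 - <<'E'
from h import *
s=bot.read_state(); c=snap('wrist','w10'); np.savez('pics/w10.npz',T=wpose(c,s),**c)
print(s['time'],s['tool_pos'],s['wrist_force'],s['width'])
E
```

```text
14.15 [0.60641985 0.30248069 0.03164641] [0.53728595 0.42581599 0.88805173] 0.6166478922915568
```

View pics/w10.png

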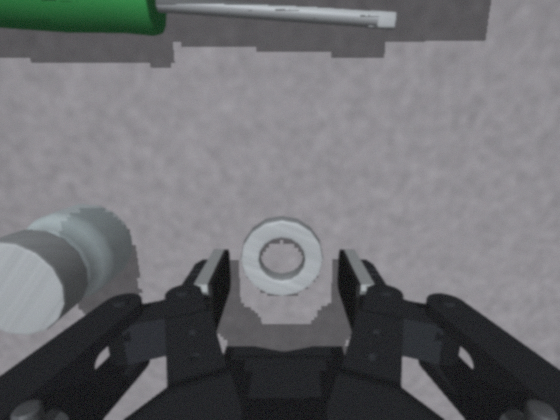

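The ring at (282,257) is centred between the pads. I'll lower and grip as before.

>>> {"method": "arm_command", "body": {"steps": [0,0,0.38,0,0,0,0.6,0,0,0,0,0,0,0.6,0,0,0,0,0,0,0.58,0,0,0,0,0,0,0.4,0,0,0,0,0,0,0.4,0,0,0,0,0,0,0.4,0,0,0,0,0,0,0.4], "squeeze": 35}}

```text
time: 15.08
tool_pos: [0.6058, 0.3025, 0.0197]
tcp_rot: [-3.141, 0.002, -0.001]
wrist_force: [-0.3, -0.3, 3.9]
width: 0.474
```

>>> {"method": "arm_command", "body": {"steps": [0,0,-0.3,0,0,0,0.4,0,0,-1,0,0,0,0.4,0,0,-1,0,0,0,0.4,0,0,-1,0,0,0,0.4,0,0,-1,0,0,0,0.4,0,0,-0.6,0,0,0,0.4,0,0,0,0,0,0,0.4]}}

```text
time: 15.95
tool_pos: [0.6065, 0.3027, 0.1678]
tcp_rot: [-3.14, 0.002, -0.005]
wrist_force: [-0.1, 0.7, -1.0]
width: 0.478
```

```bash
python3 - <<'E'
from h import *
s=bot.read_state(); c=snap('wrist','w11'); 
print(s['time'],s['tool_pos'],s['wrist_force'],s['width'])
cv2.imwrite('pics/w11z.png',cv2.resize(c['img'][150:330,190:380],None,fx=4,fy=3.2,interpolation=cv2.INTER_CUBIC)[:,:,::-1])
E
```

```text
15.95 [0.60646202 0.30269263 0.16784119] [-0.05496904  0.65791909 -1.03362737] 0.4776913188786073
```

View pics/w11z.png

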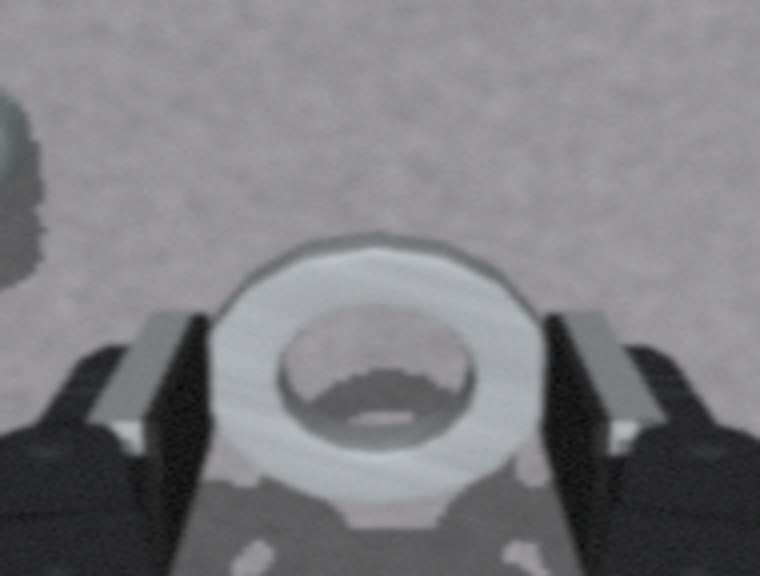

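The ring is held level, sitting about 2 mm further towards −y in the jaws. I'll carry it to above the sleeve.

>>> {"method": "arm_command", "body": {"steps": [-0.2,1,0,0,0,0,0.4,-0.2,1,0,0,0,0,0.4,-0.2,1,0,0,0,0,0.4,-0.2,1,0,0,0,0,0.4,-0.2,1,0,0,0,0,0.4,-0.2,1,0,0,0,0,0.4,-0.2,1,0,0,0,0,0.4,-0.12,1,0,0,0,0,0.4,0,0.4,0,0,0,0,0.4,0,0,0.5,0,0,0,0.4]}}

```text
time: 17.25
tool_pos: [0.5604, 0.05, 0.151]
tcp_rot: [-3.141, 0.004, -0.003]
wrist_force: [-0.5, 0.3, -0.8]
width: 0.478
```

>>> {"method": "arm_command", "body": {"steps": [0,0,0.9,0,0,0,0.4,0,0,0.9,0,0,0,0.4,0,0,0.4,0,0,0,0.4,0,0,0,0,0,0,0.4,0,0,0,0,0,0,0.4]}}

```text
time: 17.88
tool_pos: [0.5605, 0.0507, 0.0859]
tcp_rot: [-3.141, 0.001, -0.002]
wrist_force: [-0.5, 0.8, -0.4]
width: 0.475
```

```bash
python3 - <<'E'
from h import *
s=bot.read_state(); c=snap('wrist','w12'); np.savez('pics/w12.npz',T=wpose(c,s),**c)
print(s['time'],s['tool_pos'],s['wrist_force'],s['width'])
cv2.imwrite('pics/w12z.png',cv2.resize(c['img'][150:330,190:380],None,fx=4,fy=3.2,interpolation=cv2.INTER_CUBIC)[:,:,::-1])
E
```

```text
17.875 [0.56048193 0.05073615 0.08586763] [-0.51535926  0.8399359  -0.42009014] 0.47516704475649585
```

View pics/w12z.png

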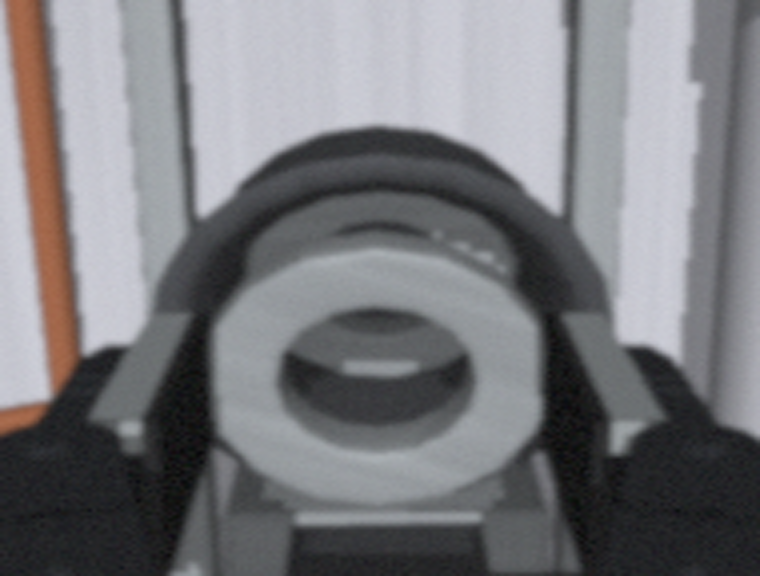

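```bash
python3 - <<'E'
from h import *
c=dict(np.load('pics/w12.npz')); T=c['T']
f=lambda a,b:((a+.5)/4-.5+190,(b+.5)/3.2-.5+150)
print('rim far',onz(c,f(380,153),.056,T),onz(c,f(153,305),.056,T)[0],onz(c,f(611,305),.056,T)[0])
z=.0859-.0097
print('ring',onz(c,f(378,248),z,T),onz(c,f(378,502),z,T),onz(c,f(212,370),z,T)[0],onz(c,f(544,370),z,T)[0])
E
```

```text
rim far [0.56076678 0.0810569  0.056     ] 0.529418699291853 0.5927122157218512
ring [0.56044061 0.07119476 0.0762    ] [0.56044121 0.02849974 0.0762    ] 0.5400327666916094 0.580858991626427
```

Aligned within about 0.7 mm. I'll lower and recheck the pose before release.

>>> {"method": "arm_command", "body": {"steps": [0.02,0.01,0.3,0,0,0,0.4,0,0,0.15,0,0,0,0.4,0,0,0,0,0,0,0.4,0,0,0,0,0,0,0.4]}}

```text
time: 18.42
tool_pos: [0.5602, 0.05, 0.0716]
tcp_rot: [-3.142, 0.002, 0.0]
wrist_force: [0.1, 0.4, -0.8]
width: 0.475
```

```bash
python3 - <<'E'
from h import *
s=bot.read_state(); c=snap('wrist','w13'); np.savez('pics/w13.npz',T=wpose(c,s),**c)
print(s['time'],s['tool_pos'],s['wrist_force'],s['width'])
cv2.imwrite('pics/w13z.png',cv2.resize(c['img'][150:330,190:380],None,fx=4,fy=3.2,interpolation=cv2.INTER_CUBIC)[:,:,::-1])
E
```

```text
18.425 [0.5602308  0.04995779 0.07158277] [ 0.137601    0.44931043 -0.79843928] 0.47533748832248873
```

View pics/w13z.png

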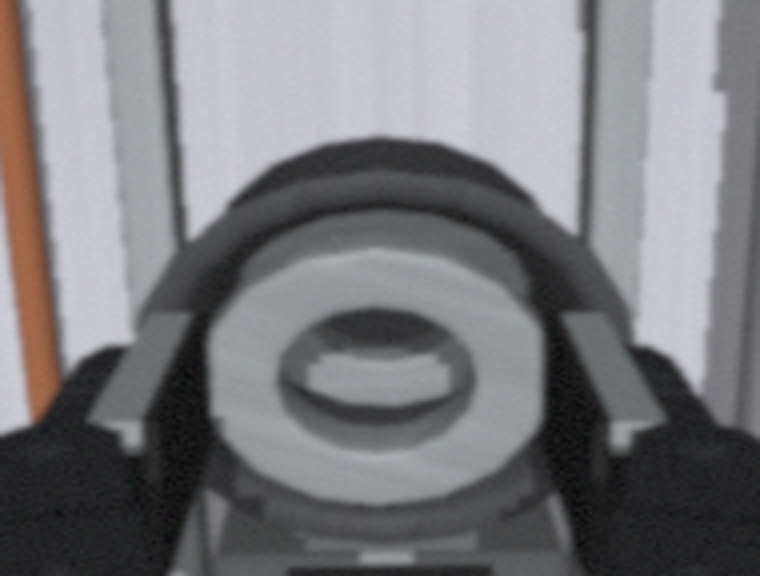

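>>> {"method": "arm_command", "body": {"steps": [0.03,-0.02,0,0,0,0,0.4,0,0,0,0,0,0,0.4,0,0,0,0,0,0,0.65,0,0,0,0,0,0,0.65,0,0,0,0,0,0,0.65]}}

```text
time: 19.1
tool_pos: [0.5612, 0.0506, 0.0717]
tcp_rot: [-3.142, 0.002, -0.0]
wrist_force: [-0.2, -0.2, 0.6]
width: 0.652
```

>>> {"method": "arm_command", "body": {"steps": [0,0,-0.6,0,0,0,0.65,0,0,-1,0,0,0,0.65,0,0.3,-1,0,0,0,0.65,0,0.7,-0.6,0,0,0,0.65,0,0,0,0,0,0,0.65]}}

```text
time: 19.73
tool_pos: [0.5626, 0.019, 0.1702]
tcp_rot: [3.141, -0.004, 0.007]
wrist_force: [-0.2, 0.3, -0.5]
width: 0.648
```

```bash
python3 - <<'E'
from h import *
s=bot.read_state(); c=snap('wrist','w14'); np.savez('pics/w14.npz',T=wpose(c,s),**c)
print(s['time'],s['tool_pos'],s['wrist_force'],s['width'])
cv2.imwrite('pics/w14z.png',cv2.resize(c['img'][100:300,200:380],None,fx=4,fy=3,interpolation=cv2.INTER_CUBIC)[:,:,::-1])
E
```

```text
19.725 [0.56263933 0.01896278 0.17024121] [-0.15601241  0.31941173 -0.52315377] 0.6484645825413979
```

View pics/w14z.png

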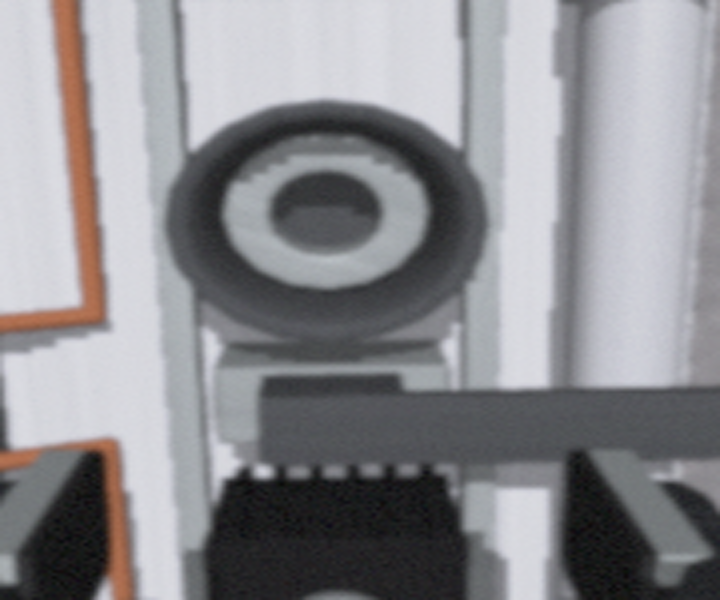

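View pics/w14.png

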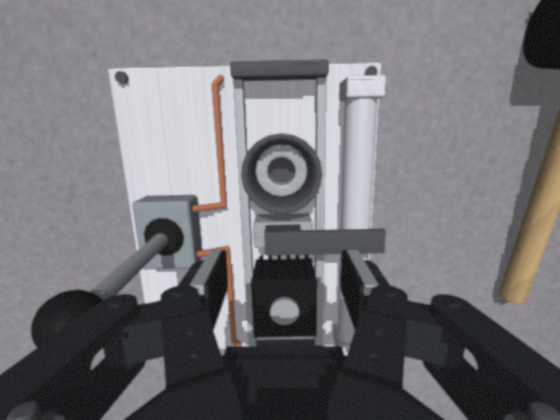

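Both rings lie flat and concentric in the sleeve, and the housing is unmoved. Next I'll go to the −y side of the knob with the fingers shut.

>>> {"method": "arm_command", "body": {"steps": [0,0.3,-1,0,0,0,0.3,0,1,-0.4,0,0,0,0,0,1,0,0,0,0,0,-1,0.4,0,0,0,0,0,-1,0,0,0,0,0,0,-1,0,0,0,0,0,0,-0.55,0,0,0,0,0,0,0,0,0,0,0,0,0,0,0,0,0,0,0,0]}}

```text
time: 20.9
tool_pos: [0.4553, -0.0603, 0.2097]
tcp_rot: [3.142, -0.002, 0.001]
wrist_force: [-0.1, -0.5, 0.6]
width: 0.002
```

```bash
python3 - <<'E'
from h import *
s=bot.read_state(); c=snap('wrist','w15'); np.savez('pics/w15.npz',T=wpose(c,s),**c)
print(s['time'],s['tool_pos'],s['wrist_force'],s['width'])
T=np.linalg.inv(wpose(c,s));p=T[:3,:3]@np.array([.456,-.008,.165])+T[:3,3]; print((c['camera_matrix']@p)/p[2])
E
```

```text
20.9 [ 0.45534255 -0.06028286  0.20965619] [-0.08345874 -0.47859437  0.57968581] 0.0020203985670731034
[285.20531153 153.12257749   1.        ]
```

View pics/w15.png

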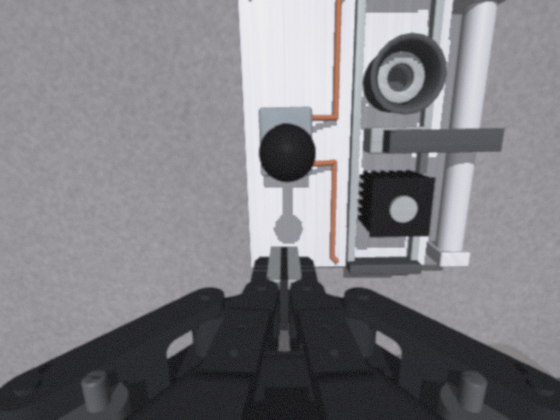

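The knob is at (287,152), right where predicted. I'll lower beside it and approach.

>>> {"method": "arm_command", "body": {"steps": [0.05,0,0.9,0,0,0,0,0,0,0.95,0,0,0,0,0,-0.5,0,0,0,0,0,0,-0.3,0,0,0,0,0,0,-0.2,0,0,0,0,0,0,-0.2,0,0,0,0,0,0,0,0,0,0,0,0]}}

```text
time: 21.82
tool_pos: [0.4567, -0.0238, 0.1549]
tcp_rot: [3.142, -0.0, 0.003]
wrist_force: [0.3, 0.1, 0.3]
width: -0.004
```

```bash
python3 - <<'E'
from h import *
s=bot.read_state(); c=snap('wrist','w16'); np.savez('pics/w16.npz',T=wpose(c,s),**c)
print(s['time'],s['tool_pos'],s['wrist_force'],s['width'])
E
```

```text
21.825 [ 0.45668875 -0.02384054  0.1548876 ] [0.2688707  0.100371   0.30629035] -0.003792010502765439
```

View pics/w16.png

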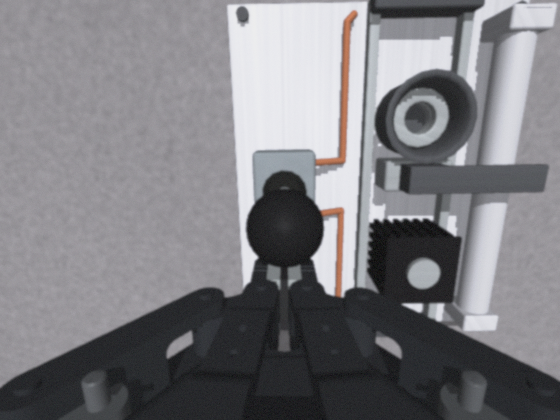

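```bash
python3 - <<'E'
from h import *
for n,uv in (('w15',(287.5,152.5)),('w16',(285,228))):
    c=dict(np.load(f'pics/{n}.npz')); print(onz(c,uv,.165,c['T']))
c=snap('side','s16'); im=c['img']
cv2.imwrite('pics/s16z.png',cv2.resize(im[130:280,240:390],None,fx=4,fy=4,interpolation=cv2.INTER_CUBIC)[:,:,::-1])
E
```

```text
[ 0.45727833 -0.00765889  0.165     ]
[0.45693158 0.00280434 0.165     ]
```

View pics/s16z.png

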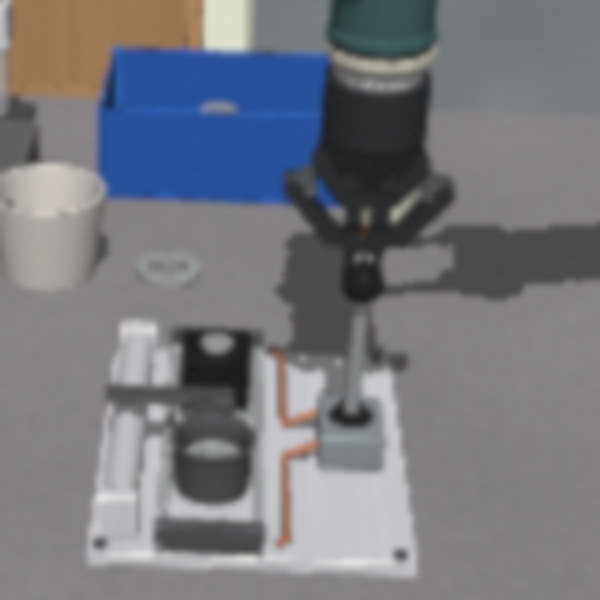

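The lever already leans about 0.09 rad under light contact. I'll push steadily.

>>> {"method": "arm_command", "body": {"steps": [0,-0.2,0,0,0,0,0,0,-0.2,0,0,0,0,0,0,-0.2,0,0,0,0,0,0,-0.2,0,0,0,0,0,0,-0.2,0,0,0,0,0,0,-0.2,0,0,0,0,0,0,-0.15,0,0,0,0,0,0,-0.12,0,0,0,0,0,0,0,0,0,0,0,0]}}

```text
time: 23.05
tool_pos: [0.4539, 0.0185, 0.152]
tcp_rot: [3.138, -0.0, -0.008]
wrist_force: [-0.3, -8.8, -6.1]
width: 0.002
```

```bash
python3 - <<'E'
from h import *
s=bot.read_state(); c=snap('wrist','w17'); np.savez('pics/w17.npz',T=wpose(c,s),**c)
print(s['time'],s['tool_pos'],s['wrist_force'],s['width'])
c=snap('side','s17'); im=c['img']
cv2.imwrite('pics/s17z.png',cv2.resize(im[130:280,240:390],None,fx=4,fy=4,interpolation=cv2.INTER_CUBIC)[:,:,::-1])
E
```

```text
23.05 [0.45390453 0.01847254 0.15195952] [-0.27420437 -8.84777394 -6.09719058] 0.001619513362972335
```

View pics/w17.png

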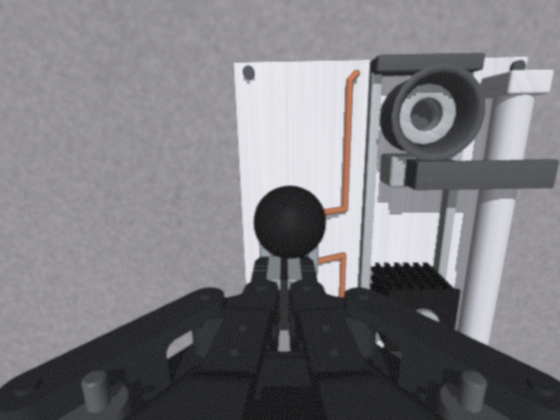

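View pics/s17z.png

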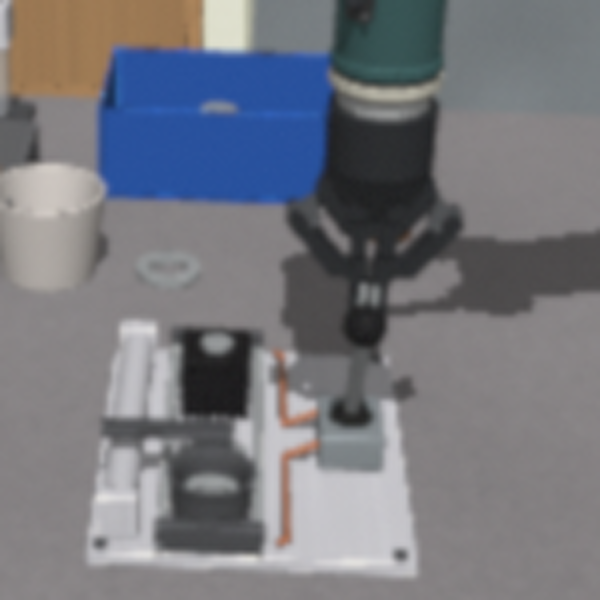

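```bash
python3 - <<'E'
from h import *
c=dict(np.load('pics/w17.npz')); T=c['T']
print('knob',onz(c,(290,222),.153,T)); 
print('stop near/far top',onz(c,(428,71),.036,T),onz(c,(428,56),.036,T))
print('sleeve rim',onz(c,(398,112),.056,T),onz(c,(484,108),.056,T),onz(c,(441,66),.056,T),onz(c,(437,158),.056,T))
cv2.imwrite('pics/w17z.png',cv2.resize(c['img'][40:220,350:530],None,fx=3.3,fy=3.3,interpolation=cv2.INTER_CUBIC)[:,:,::-1])
E
```

```text
knob [0.45638222 0.04487556 0.153     ]
stop near/far top [0.55872776 0.12390172 0.036     ] [0.55748517 0.13391378 0.036     ]
sleeve rim [0.53265741 0.09448553 0.056     ] [0.59183356 0.09711834 0.056     ] [0.55851857 0.12385585 0.056     ] [0.5638938  0.06280523 0.056     ]
```

View pics/w17z.png

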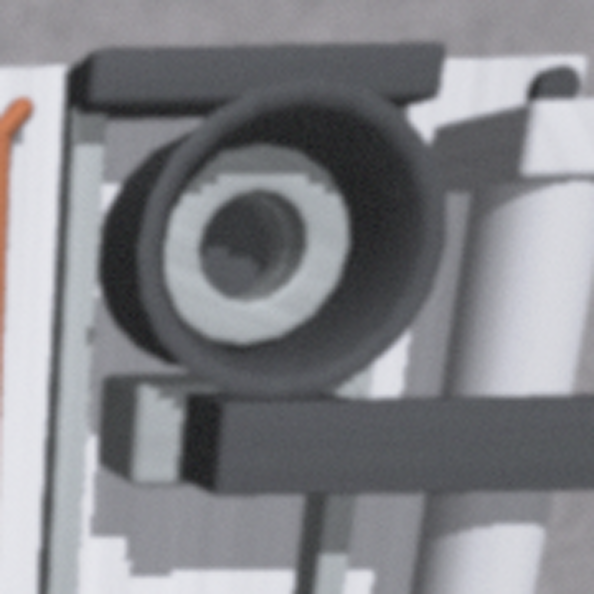

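The lever is at about 0.475 rad and the sleeve is about 2 mm short of its stop. I'll push a little more and hold for over 2 s.

>>> {"method": "arm_command", "body": {"steps": [0.05,-0.07,0,0,0,0,0,0,-0.07,0,0,0,0,0,0,0,0,0,0,0,0,0,0,0,0,0,0,0,0,0,0,0,0,0,0]}}

```text
time: 23.78
tool_pos: [0.454, 0.0201, 0.1514]
tcp_rot: [3.133, 0.001, -0.013]
wrist_force: [-3.4, -17.7, -4.8]
width: 0.001
```

```bash
python3 - <<'E'
from h import *
s=bot.read_state(); c=snap('wrist','w18'); np.savez('pics/w18.npz',T=wpose(c,s),**c)
print(s['time'],s['tool_pos'],s['wrist_force'],s['width'])
cv2.imwrite('pics/w18z.png',cv2.resize(c['img'][40:290,240:530],None,fx=2.4,fy=2.4,interpolation=cv2.INTER_CUBIC)[:,:,::-1])
E
```

```text
23.775 [0.45404176 0.02012538 0.15143319] [ -3.36424223 -17.65317412  -4.79859303] 0.0011270511067677537
```

View pics/w18z.png

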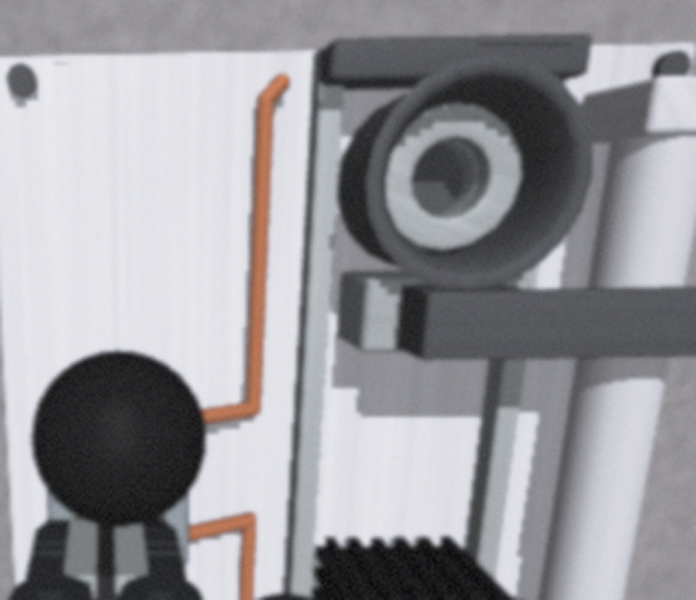

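Force has risen to 18 N, so the sleeve is against the stop. Holding.

>>> {"method": "arm_command", "body": {"steps": [0,0,0,0,0,0,0,0,0,0,0,0,0,0,0,0,0,0,0,0,0,0,0,0,0,0,0,0,0,0,0,0,0,0,0,0,0,0,0,0,0,0,0,0,0,0,0,0,0,0,0,0,0,0,0,0,0,0,0,0,0,0,0,0,0,0,0,0,0,0]}}

```text
time: 25.08
tool_pos: [0.454, 0.0201, 0.1514]
tcp_rot: [3.133, 0.001, -0.013]
wrist_force: [-4.1, -18.2, -5.1]
width: 0.002
```

>>> {"method": "arm_command", "body": {"steps": [0,0,0,0,0,0,0,0,0,0,0,0,0,0,0,0,0,0,0,0,0,0,0,0,0,0,0,0,0,0,0,0,0,0,0,0,0,0,0,0,0,0,0,0,0,0,0,0,0,0,0,0,0,0,0,0,0,0,0,0,0,0,0,0,0,0,0,0,0,0]}}

```text
time: 26.32
tool_pos: [0.454, 0.0201, 0.1514]
tcp_rot: [3.133, 0.001, -0.013]
wrist_force: [-4.7, -18.8, -4.7]
width: -0.0
```

```bash
python3 - <<'E'
from h import *
s=bot.read_state(); c=snap('wrist','w19'); np.savez('pics/w19.npz',T=wpose(c,s),**c)
print(s['time'],s['tool_pos'],s['wrist_force'],s['width'])
cv2.imwrite('pics/w19z.png',cv2.resize(c['img'][40:290,240:530],None,fx=2.4,fy=2.4,interpolation=cv2.INTER_CUBIC)[:,:,::-1])
E
```

```text
26.325 [0.45399335 0.02013575 0.15139536] [ -4.71929327 -18.77951537  -4.74685552] -0.00015586307234563462
```

View pics/w19z.png

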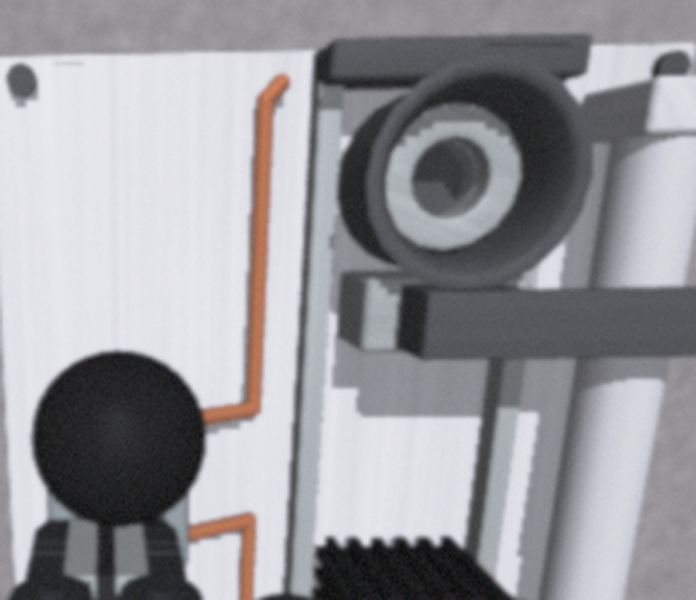

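Held for 2.5 s with nothing moving. I'll back off slowly so the lever follows, then rise clear.

>>> {"method": "arm_command", "body": {"steps": [0,0.25,0,0,0,0,0,0,0.25,0,0,0,0,0,0,0.25,0,0,0,0,0,0,0.25,0,0,0,0,0,0,0.25,0,0,0,0,0,0,0.25,0,0,0,0,0,0,0.25,0,0,0,0,0,0,0.3,0,0,0,0,0,0,0.4,0,0,0,0,0,0,0.6,0,0,0,0,0]}}

```text
time: 27.62
tool_pos: [0.4575, -0.0681, 0.1541]
tcp_rot: [-3.142, 0.001, -0.0]
wrist_force: [-0.1, 1.0, 0.4]
width: -0.004
```

>>> {"method": "arm_command", "body": {"steps": [0,0.4,0,0,0,0,0,0,0.2,-1,0,0,0,0,0,0,-1,0,0,0,0,0,0,-1,0,0,0,0,0,0,0,0,0,0,0,0,0,0,0,0,0,0,0,0,0,0,0,0,0]}}

```text
time: 28.5
tool_pos: [0.4565, -0.0853, 0.2424]
tcp_rot: [-3.141, 0.002, 0.004]
wrist_force: [0.1, 0.7, 0.6]
width: -0.002
```

```bash
python3 - <<'E'
from h import *
s=bot.read_state(); c=snap('wrist','w20'); np.savez('pics/w20.npz',T=wpose(c,s),**c)
print(s['time'],s['tool_pos'],s['wrist_force'],s['width'])
c=snap('side','s20'); im=c['img']
cv2.imwrite('pics/s20z.png',cv2.resize(im[130:280,240:390],None,fx=4,fy=4,interpolation=cv2.INTER_CUBIC)[:,:,::-1])
E
```

```text
28.5 [ 0.45649886 -0.08531102  0.2424372 ] [0.11234031 0.66077937 0.59358702] -0.0023961385406944527
```

View pics/w20.png

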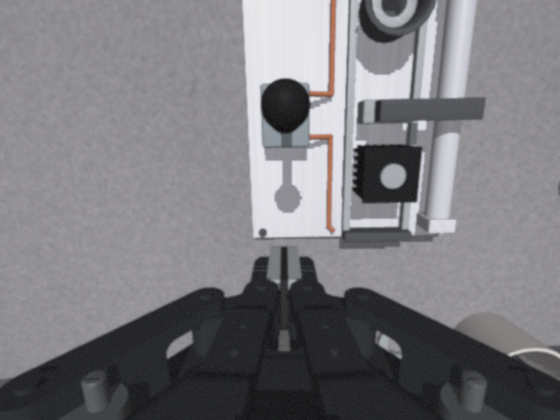

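View pics/s20z.png

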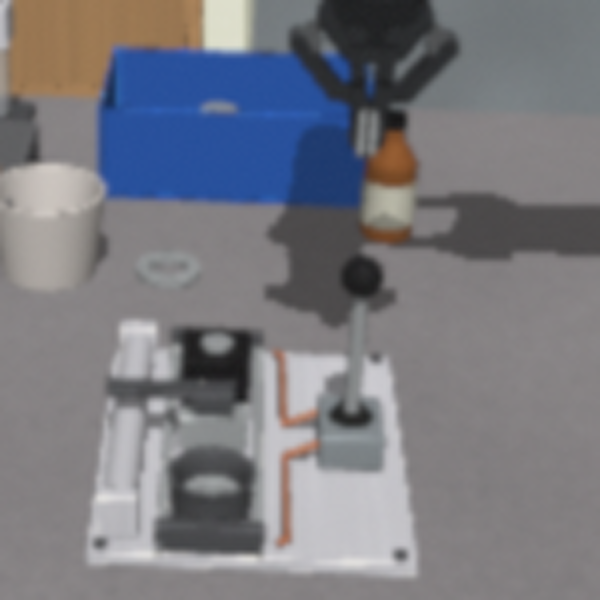

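The lever is upright, the sleeve is at its stop, and the gripper is clear. One last numeric check from the top view.

```bash
python3 - <<'E'
from h import *
c=dict(np.load('pics/w20.npz')); print('knob',onz(c,(286,105),.165,c['T']))
c=snap('top','t20'); cv2.imwrite('pics/t20z.png',cv2.resize(c['img'][180:300,130:410],None,fx=2.8,fy=2.8,interpolation=cv2.INTER_CUBIC)[:,:,::-1])
E
```

```text
knob [ 0.45756163 -0.0054418   0.165     ]
```

View pics/t20z.png

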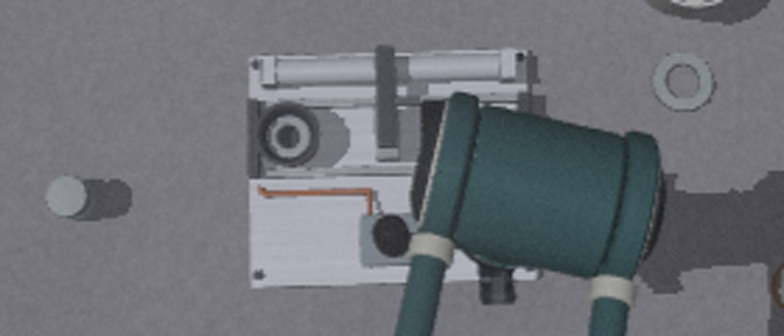

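The lever reads about 0.02 rad from centre, so I'll let it settle another second and then hand in.

>>> {"method": "arm_command", "body": {"steps": [0,0,0,0,0,0,0,0,0,0,0,0,0,0,0,0,0,0,0,0,0,0,0,0,0,0,0,0,0,0,0,0,0,0,0,0,0,0,0,0,0,0,0,0,0,0,0,0,0,0,0,0,0,0,0,0]}}

```text
time: 29.65
tool_pos: [0.4575, -0.0855, 0.2441]
tcp_rot: [3.142, -0.002, 0.0]
wrist_force: [-0.2, -0.2, 0.0]
width: 0.007
```

```bash
python3 - <<'E'
from h import *
s=bot.read_state(); c=snap('wrist','w21'); a=cv2.imread('pics/w20.png').astype(int); b=c['img'][:,:,::-1].astype(int)
print(s['time'],s['wrist_force'],'mean diff',np.abs(a-b).mean())
g=cv2.cvtColor(c['img'],cv2.COLOR_RGB2GRAY)[70:140,255:315]; m=(g<60).astype(np.uint8)
k=max(cv2.findContours(m,cv2.RETR_EXTERNAL,cv2.CHAIN_APPROX_NONE)[0],key=cv2.contourArea);(x,y),r=cv2.minEnclosingCircle(k)
print(onz(c,(x+255,y+70),.165,wpose(c,s)),r)
print(bot.finish_job())
E
```

```text
29.65 [-0.19769083 -0.2389833   0.03158641] mean diff 4.870556972789116
[ 0.45684493 -0.00604342  0.165     ] 26.49608039855957
the job is handed in; nothing more can be done
None
```

I dropped both small rings into the sleeve, pushed the lever to +y (the sleeve's side) and held it about 2.5 s, then backed off and handed the job in at about 30 s.

**Rings:** the wrist picture after the second drop shows both lying flat and concentric in the sleeve. They looked the same while I held the lever and in the last top view.

**Sleeve:** during the hold, the push force rose to about 18 N as the sleeve met its stop. I last measured it there at about 100 mm from the track's middle, and the final pictures show it still there.

**Lever:** the knob came back to y = −6 mm, against about −7.7 mm at the start. That is about 0.015 rad off, within the camera's accuracy and the 0.06 rad limit.

**Everything else:** the housing and the bystanders in view showed no visible shift. The arm hid most of the housing in the last top view, so for it I relied on the wrist and side views. At the end the gripper was clear of everything and the wrist force was about zero.

**Other observations:**
- My first grip on the first ring had the fingertips on the bench, so I gripped it again 5 mm higher.
- I meant to stop just short of the knob, but that move had already leaned it about 0.09 rad. It did no harm.

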